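# Stir the scented beads

## Task

Freshen the scented beads in the glass dish: take the wooden stirrer from the blue tray and, with its foot right down among the beads, stir three full wide clockwise turns (seen from above) around the middle of the dish, so that most of the amber and most of the blue beads end up somewhere else. Then stand the stirrer upright again in the empty half of the tray and let go. Keep every bead in the dish, do not touch the beads with the gripper or shove the dish along the ledge, and leave the key box, remote and bottle opener alone.

Things in the scene. Friction and masses are not known exactly. Their poses are not given: they have to be found in the camera images.
- stirrer: Pale wooden stirrer, 140 mm tall, standing upright on its round foot (26 mm across, 10 mm high, tapering into the handle at 20 mm). Above that a plain round handle 14 mm thick up to the top. Origin: centre of the foot's underside; z runs up the handle. 50 g. It starts standing in the empty half of the blue tray.
- tray: Blue silicone coin tray, stuck down, 90 mm along its x, 150 mm along its y, 14 mm high, walls and floor 4 mm thick. A wall along its x at y = 0 (as high as the rim) parts it in two halves: the +y half holds coins, the -y half is the empty one. Origin: centre of the underside.
- tray_empty (a point): centre of the floor of the tray's empty half (free floor 82 mm along the tray's x, 69 mm along its y), 4 mm above the ledge
- dish: Round clear glass dish standing loose on the ledge, 0.75 kg, 46 mm high, 156 mm across at the rim, 116 mm at the base, sloping walls 4 mm thick, inner floor flat, 108 mm across and 5 mm above the underside. It holds 7 loose beads, at the start in a rough ring that leaves the middle free. Origin: centre of the underside, z up.
- dish_rim (a point): centre of the dish's mouth, at the height of the rim, 46 mm above the ledge
- amber1_center (a point): centre of an amber-orange bead, a ball 20 mm across (12 g), lying loose in the glass dish
- amber2_center (a point): centre of an amber-orange bead, a ball 20 mm across (12 g), lying loose in the glass dish
- amber3_center (a point): centre of an amber-orange bead, a ball 20 mm across (12 g), lying loose in the glass dish
- blue1_center (a point): centre of a blue bead, a ball 20 mm across (12 g), lying loose in the glass dish
- blue2_center (a point): centre of a blue bead, a ball 20 mm across (12 g), lying loose in the glass dish
- blue3_center (a point): centre of a blue bead, a ball 20 mm across (12 g), lying loose in the glass dish
- white1_center (a point): centre of a white bead, a ball 20 mm across (12 g), lying loose in the glass dish
- keybox: Walnut key box, fixed, 120 mm deep (x), 180 mm wide (y), 90 mm high, with one drawer to the robot's side, perhaps a little open. Not part of the job. Origin: centre of the underside.
- keybox_drawer0_handle (a point): brass knob of the key box's drawer, 35 mm in front of the drawer; leave it alone
- remote: Black remote control, 150 mm along its x, 44 mm wide, 18 mm high, lying loose. Not part of the job. Origin: centre of the underside.
- opener: Chrome bottle opener, about 125 mm along its x, 36 mm wide at the ring, 8 mm thick, lying loose. Not part of the job. Origin: on the underside, 62 mm from the handle's end.

How it is judged:
By the outcome, as a careful person would: the job done as asked, in the order asked, and still so for the second after the job is handed in, with the robot touching nothing.
It also fails if it takes over 69 s, if anything falls off the work surface, if the arm or the gripper's body presses on something with over 40 N, if the wrist force passes 120 N, or if a joint passes its speed limit or range.

## Robot

A 6-joint arm with a two-finger parallel gripper is mounted at the origin on the work surface. World frame = base frame: x ahead of the robot, y to its left, z up, the work surface at z = 0. Lengths are in m, angles in rad, forces in N, time in s.
With the tool pointing down it reaches from about 0.275 to 0.875 m from the base axis. Payload 12.5 kg.
Tool frame: the origin (TCP) lies at the very end of the fingers, on their centre line; the grasp point (between the pads) lies 19 mm behind it; z points along the fingers, y is the line along which they close (so a half turn about z gives the same grasp; the last joint's range is limited). The gripper opens to 85 mm and grips with 20 to 120 N. Pads are 22 mm wide; open, the fingers measure 114 mm over their backs; the gripper's body (76 mm by 85 mm) begins 54 mm behind the grasp point. The pads swing forward as they close: fully open they stand 13 mm farther back than shut.
Start: joints at [1.215, 0.351, 1.652, -0, 1.139, -0.085], TCP at [0.147, 0.53, 0.231] pointing down, gripper open.
Joint ranges: [-2.75, 2.75], [-0.79, 2.1], [0.01, 2.65], [-1.57, 4.71], [0.07, 3.14], [-2.87, 2.87]. Speed limits (rad/s): [2.22, 2.22, 2.79, 3.14, 3.14, 3.14].

## Interface

Orientations are given as a 3x3 rotation matrix whose columns are the frame's x, y, z axes.
In Python, from bench import manip gives the robot as it stands. Calls block until the motion is done:
- manip.move_ptp(position, orientation): joint-space move of the TCP to a pose.
- manip.move_l(position, attitude=None, max_speed=0.15): straight line of the TCP; attitude=None keeps the orientation; max_speed is the mean speed in m/s.
- manip.move_j(angles): joint-space move.
- manip.set_gripper(opening, effort=None): opening from 0.0 (shut) to 1.0 (fully open); effort is the grip in N (None keeps the last); returns when the fingers have stopped.
- manip.dwell(seconds).
- manip.inverse_kinematics(position, orientation): joint angles nearest the present ones, or None.
- manip.grab_frame(name): name is "side" or "top" or "wrist"; returns (picture, depth): 384x512x3 uint8, red, green, blue; 384x512 float32, m along the optical axis (not along the pixel's ray), 0 where there is no reading.
- manip.get_calibration(name): a dict with "camera_matrix" (3x3 intrinsics, pixels), "R" (3x3) and "t" (3): a world point X has camera coordinates R X + t. Camera axes: x right, y down, z forward; pixel columns grow to the right and rows downward; lengths in m; the calibration is good to about 2 mm. A picture is of the moment at which its call begins: read the wrist's pose just before it. get_calibration takes no time and is no camera call; for the wrist camera it gives the pose at the moment of the call.
A pose or a line that the arm cannot do raises manip.Unreachable and nothing moves.
- manip.sign_off(): hands the job in; it is judged then, once.
Trained networks look in the newest picture that a camera, given by its name, has taken for a name from the list of things; names that differ only in an ending like _2 or _b are one class to them, and where a whole thing is asked for, a point or a joint stands for the part that bears it (a point fixed in the world has none). Each returns a list of dicts, best first, with "confidence" (0 to 1); they miss things now and then, are a little off and sometimes report something else, mostly with a low value. They report only what shows in the picture. A call takes as long as a camera call.
- manip.look_for(camera, name): "at" ([x, y, z] in m, in world coordinates, good to about 4 mm: the middle of the surface that is visible of it).
Readings, each from a call of its own:
- manip.current_time(): time.
- manip.current_qpos(): joint angles.
- manip.current_joint_vel(): joint speeds.
- manip.current_joint_torque(): joint torques, N m.
- manip.current_ee_pos(): TCP position.
- manip.current_tcp_rot(): TCP orientation.
- manip.current_force(): force on the tool from outside, world axes, zero at the start.
- manip.current_ft_torque(): the same for the moment, N m.
- manip.current_grip_width(): opening from 0.0 (shut) to 1.0 (fully open).
- manip.current_grip_force(): force on a finger pad.
Only numpy, scipy, OpenCV 4.12 (cv2) and the standard library are available. Lean on these libraries where they do the work, as an engineer would, in place of code of your own. Each camera call takes 0.05 s, during which the arm holds its last target. There are 200 camera calls.

## Working session

There is one attempt and no reset: what is moved stays moved. The work goes in short steps, each a Python script; the robot and the scene stay as the last script left them, time stands still between calls to the robot, and variables do not carry over. Pictures are saved under pics/ and viewed, at most 10 in all, crops included, and the job is handed in when it is done.

```bash
mkdir -p pics; python3 - <<'E'
from bench import manip
import cv2,numpy as np
ims=[]
for c in("top","side"):
    p,d=manip.grab_frame(c); ims.append(p)
    cv2.imwrite(f"pics/{c}0.png",p[:,:,::-1])
    for n in["stirrer","tray","tray_empty","dish","dish_rim","amber1_center","blue1_center","white1_center","keybox","remote","opener","keybox_drawer0_handle"]:
        print(c,n,[(np.round(r["at"],3).tolist(),round(r["confidence"],2)) for r in manip.look_for(c,n)][:4])
    k=manip.get_calibration(c);print(k)
print(manip.current_time(),manip.current_tcp_rot())
E
```

```text
top stirrer [([0.536, 0.152, 0.068], 0.63)]
top tray [([0.529, 0.203, 0.004], 0.71)]
top tray_empty [([0.522, 0.203, 0.007], 0.56)]
top dish [([0.53, 0.202, 0.003], 0.66), ([0.514, -0.202, 0.016], 0.61)]
top dish_rim [([0.514, -0.199, 0.012], 0.62)]
top amber1_center [([0.537, -0.218, 0.023], 0.56)]
top blue1_center [([0.696, 0.235, 0.009], 0.73)]
top white1_center [([0.477, -0.171, 0.021], 0.44)]
top keybox [([0.769, 0.024, 0.091], 0.95), ([0.538, -0.161, 0.022], 0.41)]
top remote [([0.733, -0.287, 0.02], 0.89)]
top opener [([0.696, 0.236, 0.003], 0.67)]
top keybox_drawer0_handle [([0.722, 0.022, 0.07], 0.79)]
{'camera_matrix': array([[453.90888967,   0.        , 261.17105818],
       [  0.        , 453.90888967, 192.25786617],
       [  0.        ,   0.        ,   1.        ]]), 'R': array([[-0.00354474, -0.99956116, -0.0294094 ],
       [-0.99597412,  0.00616324, -0.08942915],
       [ 0.08957116,  0.028974  , -0.9955589 ]]), 't': array([0.02051456, 0.63642022, 0.88484224])}
side stirrer [([0.54, 0.154, 0.076], 0.65)]
side tray [([0.52, 0.191, 0.006], 0.69)]
side tray_empty [([0.5
[... 298 characters left out ...]
11, 0.083], 0.63)]
side remote [([0.728, -0.293, 0.015], 0.87)]
side opener [([0.689, 0.232, 0.008], 0.53)]
side keybox_drawer0_handle [([0.727, 0.005, 0.06], 0.59)]
{'camera_matrix': array([[358.56580025,   0.        , 258.41922748],
       [  0.        , 358.56580025, 189.75006319],
       [  0.        ,   0.        ,   1.        ]]), 'R': array([[ 0.9758643 , -0.21751264,  0.0194194 ],
       [-0.13487322, -0.67025825, -0.7297692 ],
       [ 0.17175004,  0.70953656, -0.68341773]]), 't': array([-0.6201987 ,  0.11396504,  0.65457044])}
1.3 [[-9.63567561e-01  2.67465056e-01  1.25422281e-05]
 [ 2.67465056e-01  9.63567560e-01  2.43225904e-05]
 [-5.57984115e-06  2.67910669e-05 -1.00000000e+00]]
```

View pics/top0.png

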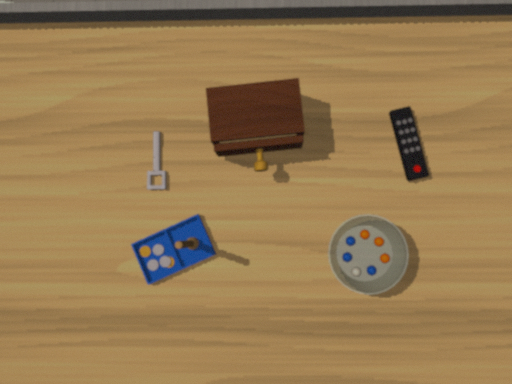

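View pics/side0.png

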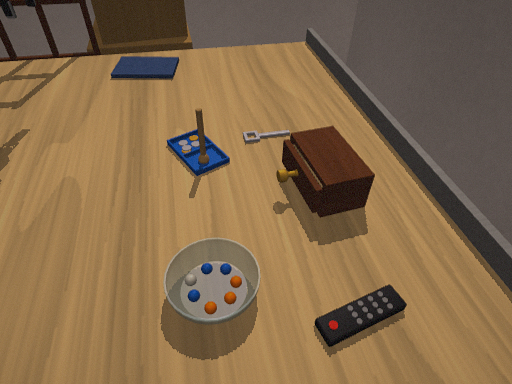

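The top view shows the tray with corners at about (132,245), (200,216), (215,254) and (150,283), the coins in its left half, and the stirrer foot at about (193,244). The dish is centred near (369,255) with a rim radius of about 39 px, and the beads lie in a ring around a free middle. The side view agrees. The blue1, dish and tray_empty network hits on the opener and tray are wrong, so I'll measure those from the pixels.

```bash
cat > h.py <<'E'
from bench import manip
import cv2,numpy as np
def toplane(c,uv,z):
    k=manip.get_calibration(c);uv=np.atleast_2d(uv).astype(float)
    r=np.c_[uv,np.ones(len(uv))]@np.linalg.inv(k["camera_matrix"]).T@k["R"]
    o=-k["R"].T@k["t"];return o+r*((z-o[2])/r[:,2])[:,None]
def cloud(c,d):
    k=manip.get_calibration(c);v,u=np.mgrid[:d.shape[0],:d.shape[1]]
    p=np.stack([u,v,np.ones_like(u)],-1)@np.linalg.inv(k["camera_matrix"]).T*d[...,None]
    return (p-k["t"])@k["R"]
def beads(c,p,ctr):
    hsv=cv2.cvtColor(p,cv2.COLOR_RGB2HSV);out={}
    for n,lo,hi in(("amber",(5,150,120),(20,255,255)),("blue",(100,150,60),(125,255,255))):
        m=cv2.inRange(hsv,lo,hi)
        _,_,st,ce=cv2.connectedComponentsWithStats(m)
        w=toplane(c,ce[1:],0.016)
        out[n]=[(np.round((q-ctr)[:2]*1000).astype(int).tolist(),int(s[4])) for q,s in zip(w,st[1:]) if np.hypot(*(q-ctr)[:2])<.075 and s[4]>8]
    return out
E
python3 - <<'E'
from h import *
for c in("top","side"):
    p,d=manip.grab_frame(c);P=cloud(c,d);hsv=cv2.cvtColor(p,cv2.COLOR_RGB2HSV)
    m=cv2.inRange(hsv,(105,170,50),(125,255,255))
    near=np.hypot(P[...,0]-.53,P[...,1]-.2)<.13
    v,u=np.nonzero((m>0)&near)
    w=toplane(c,np.c_[u,v],0.012)[:,:2].astype(np.float32)
    print(c,"tray rect",cv2.minAreaRect(w*1000))
    s=near&(P[...,2]>.02)&(P[...,2]<.16)&(d>0)
    q=P[s]
    for a in np.arange(.02,.15,.02):
        b=q[(q[:,2]>a)&(q[:,2]<a+.02)]
        if len(b):print(" st",round(a,2),len(b),b.mean(0).round(4))
    # dish rim points from depth
    s=(np.hypot(P[...,0]-.515,P[...,1]+.195)<.12)&(P[...,2]>.036)&(P[...,2]<.06)&(d>0)
    q=P[s]
    if len(q)>5:
        from scipy.optimize import least_squares
        r=least_squares(lambda x:np.hypot(q[:,0]-x[0],q[:,1]-x[1])-x[2],[.515,-.195,.077],loss="soft_l1",f_scale=.002);print(" rim",len(q),r.x.round(4))
    print(beads(c,p,np.array([.515,-.195,0])))
E
```

```text
top tray rect ((523.66455078125, 197.88818359375), (85.16876220703125, 147.1746063232422), 23.966064453125)
 st 0.02 35 [0.5341 0.1547 0.0258]
 st 0.04 13 [0.536  0.1543 0.0507]
 st 0.06 14 [0.5353 0.1535 0.0697]
 st 0.08 14 [0.5346 0.1533 0.0915]
 st 0.1 14 [0.5352 0.1535 0.1102]
 st 0.12 20 [0.5351 0.1537 0.1304]
 st 0.14 50 [0.5353 0.1587 0.1436]
 rim 716 [ 0.5141 -0.1893  0.0749]
{'amber': [([37, 6], 64), ([23, -22], 62), ([-11, -33], 62)], 'blue': [([24, 34], 44), ([-8, 41], 45), ([-34, -6], 43)]}
side tray rect ((525.6104125976562, 194.40121459960938), (94.07896423339844, 160.10166931152344), 24.299945831298828)
 st 0.02 56 [0.5369 0.1551 0.0282]
 st 0.04 43 [0.5371 0.1556 0.0502]
 st 0.06 45 [0.537  0.1554 0.0709]
 st 0.08 43 [0.5369 0.155  0.0907]
 st 0.1 50 [0.537  0.1551 0.1098]
 st 0.12 54 [0.5368 0.1556 0.1297]
 st 0.14 28 [0.5372 0.1572 0.1443]
 rim 1310 [ 0.516  -0.1901  0.0749]
{'amber': [([39, 8], 76), ([24, -20], 83), ([-9, -31], 87)], 'blue': [([-7, 42], 86), ([26, 35], 83), ([-33, -6], 104)]}
```

```bash
python3 - <<'E'
from h import *
R=np.array([[-1,0,0],[0,1,0],[0,0,-1.]])
D=(.515,-.190)
print(manip.inverse_kinematics([*D,.0845],R),manip.inverse_kinematics([.536,.159,.082],R))
manip.set_gripper(0.7,60)
manip.move_ptp([.536,.159,.20],R)
manip.move_l([.536,.159,.082],max_speed=.15)
manip.set_gripper(0.0,60)
print(manip.current_grip_width(),manip.current_grip_force(),manip.current_force())
manip.move_l([.536,.159,.22],max_speed=.2)
p,d=manip.grab_frame("side");cv2.imwrite("pics/s1.png",cv2.resize(p[40:240,120:320,::-1],(600,600)))
P=cloud("side",d);s=(np.hypot(P[...,0]-.536,P[...,1]-.159)<.03)&(P[...,2]>.13)&(P[...,2]<.22)&(d>0);q=P[s]
for a in np.arange(.13,.22,.015):
    b=q[(q[:,2]>a)&(q[:,2]<a+.015)]
    if len(b):print(round(a,3),len(b),b.mean(0).round(4))
print(q[:,2].min(),manip.current_time(),manip.current_qpos())
E
```

```text
[-4.38252004e-01  5.43987403e-01  1.77019593e+00 -4.44089210e-16
  8.27409323e-01 -2.00904833e+00] [ 2.05105356e-01  5.62578998e-01  1.74396696e+00 -4.44089210e-16
  8.35046699e-01 -1.36569097e+00]
0.1461700638469174 58.339494466781616 [-0.90305948 -0.87485744  6.94708274]
0.13 7 [0.5367 0.1503 0.1437]
0.145 90 [0.5356 0.1521 0.1528]
0.16 48 [0.5362 0.1552 0.1671]
0.175 45 [0.5363 0.1555 0.1826]
0.19 48 [0.5357 0.1553 0.1976]
0.205 37 [0.5364 0.1549 0.2108]
0.1417818652645486 6.0417 [ 2.05080310e-01  3.80572753e-01  1.64207014e+00  5.01278701e-05
  1.12148257e+00 -1.36568594e+00]
```

View pics/s1.png

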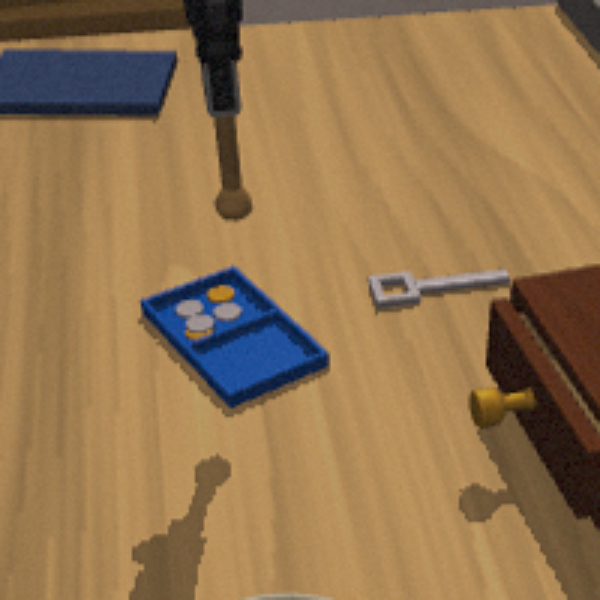

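The grasp is upright and the foot's underside is where I expected it (z about 0.142 m with the TCP at 0.22 m); the empty half of the tray is clear. Next I go over to the dish and stir.

```bash
python3 - <<'E'
from h import *
R=np.array([[-1,0,0],[0,1,0],[0,0,-1.]])
D=np.array([.515,-.190]);Z=.0845
manip.move_ptp([*D,.22],R)
manip.move_l([*D,.15],max_speed=.2)
p,_=manip.grab_frame("side");print(beads("side",p,np.array([*D,0])))
manip.move_l([*D,Z],max_speed=.1)
print("down",manip.current_force(),manip.current_time())
# spiral out, then 3 turns + 20 deg, clockwise
path=[(a,36*(300-a)/70) for a in (280,260,240)]+[(a,36.) for a in range(220,220-1080-11,-18)]
f0=manip.current_force();fm=0
for i,(a,r) in enumerate(path):
    t=np.radians(a);manip.move_l([*(D+r/1000*np.array([np.cos(t),np.sin(t)])),Z],max_speed=.08)
    f=np.linalg.norm(manip.current_force()-f0);fm=max(fm,f)
    if f>15: print("force",i,a,f);break
    if i%20==3:print(i,a,manip.current_time(),round(fm,1),manip.current_ee_pos().round(4) if hasattr(manip.current_ee_pos(),'round') else '')
manip.dwell(.3)
p,d=manip.grab_frame("side");cv2.imwrite("pics/s2.png",cv2.resize(p[200:350,120:320,::-1],(800,600)))
print(a,fm,manip.current_time(),beads("side",p,np.array([*D,0])))
E
```

```text
{'amber': [([39, 2], 93), ([24, -26], 104), ([-9, -37], 106)], 'blue': [([26, 30], 84), ([-10, 33], 34), ([-33, -11], 105)]}
down [-0.02103401 -0.16459235 -0.75387742] 8.7167
3 220 9.9083 2.1 [ 0.4875 -0.2133  0.0846]
23 -140 15.7417 5.5 [ 0.4879 -0.2131  0.0847]
43 -500 21.575 5.5 [ 0.4884 -0.2136  0.085 ]
63 -860 27.4083 5.5 [ 0.4881 -0.2137  0.0849]
-860 5.5035402202493255 27.7583 {'amber': [([-46, -11], 204), ([-30, -44], 121)], 'blue': [([36, 20], 89), ([37, -31], 105), ([21, -49], 111)]}
```

View pics/s2.png

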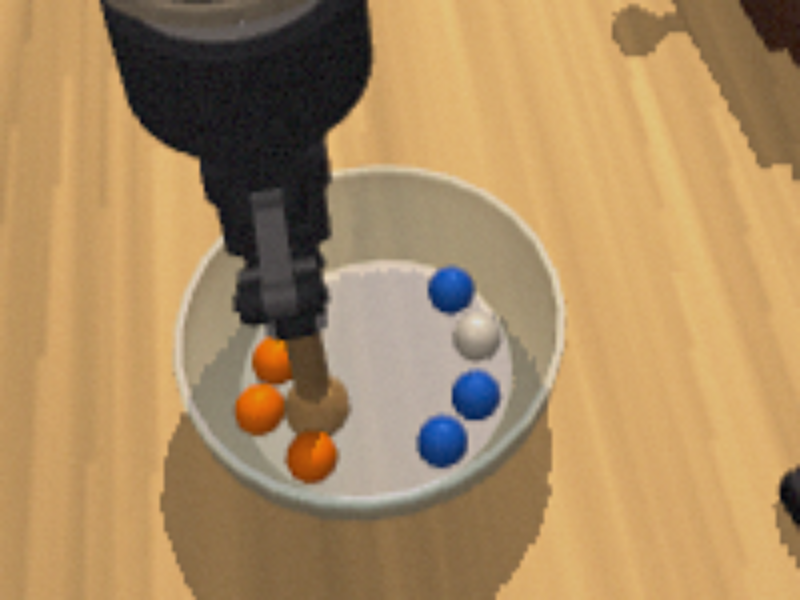

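The picture shows all 7 beads in the dish. The ambers are at crop (275,360), (260,410) and (312,457) beside the foot, and the blues at (450,290), (475,395) and (442,441). Each one is well away from where it began. I'll move to the middle, lift out, and check the stirrer's tilt and the dish's position.

```bash
python3 - <<'E'
from h import *
from scipy.optimize import least_squares
R=np.array([[-1,0,0],[0,1,0],[0,0,-1.]]);D=np.array([.515,-.190])
manip.move_l([*D,.0845],max_speed=.05)
manip.move_l([*D,.22],max_speed=.12)
manip.move_ptp([.538,.162,.22],R)
manip.dwell(.2)
p,d=manip.grab_frame("side");P=cloud("side",d);print(beads("side",p,np.array([*D,0])))
s=(np.hypot(P[...,0]-.515,P[...,1]+.19)<.12)&(P[...,2]>.036)&(P[...,2]<.06)&(d>0);q=P[s]
print("rim",least_squares(lambda x:np.hypot(q[:,0]-x[0],q[:,1]-x[1])-x[2],[.515,-.195,.077],loss="soft_l1",f_scale=.002).x.round(4))
s=(np.hypot(P[...,0]-.538,P[...,1]-.162)<.035)&(P[...,2]>.13)&(P[...,2]<.205)&(d>0);q=P[s]
for a in np.arange(.13,.205,.012):
    b=q[(q[:,2]>a)&(q[:,2]<a+.012)]
    if len(b):print(round(a,3),len(b),b.mean(0).round(4))
print(q[:,2].min(),manip.current_time())
cv2.imwrite("pics/s3.png",cv2.resize(p[40:340,120:420,::-1],(600,600)))
E
```

```text
{'amber': [([-44, -6], 177), ([-30, -42], 98)], 'blue': [([36, 20], 88), ([37, -31], 103), ([21, -49], 110)]}
rim [ 0.5155 -0.1987  0.075 ]
0.142 49 [0.5384 0.1537 0.1495]
0.154 66 [0.5389 0.1565 0.1588]
0.166 37 [0.5392 0.1577 0.1721]
0.178 36 [0.539  0.1576 0.1845]
0.19 37 [0.5388 0.1576 0.1961]
0.202 10 [0.5395 0.158  0.2035]
0.1441437609384336 31.4833
```

View pics/s3.png

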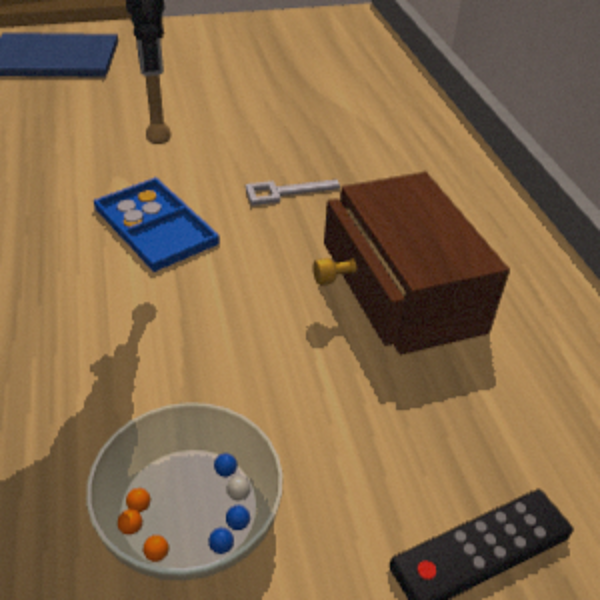

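The stirrer is still upright, and all 7 beads are in the dish, with ambers at about (138,498), (130,521) and (155,548). The dish shifted about 9 mm during stirring. That is small, and pushing it back would only add risk. Now I place the stirrer.

```bash
python3 - <<'E'
from h import *
f0=np.array(manip.current_force())
manip.move_l([.538,.162,.090],max_speed=.15)
z=.090
while z>.0805:
    z-=.001;manip.move_l([.538,.162,z],max_speed=.02)
    if manip.current_force()[2]-f0[2]>2:break
print("z",z,np.array(manip.current_force())-f0)
manip.set_gripper(0.5,20)
manip.dwell(.2)
manip.move_l([.538,.162,.23],max_speed=.12)
manip.dwell(.3)
p,d=manip.grab_frame("side");P=cloud("side",d)
s=(np.hypot(P[...,0]-.538,P[...,1]-.162)<.035)&(P[...,2]>.02)&(P[...,2]<.16)&(d>0);q=P[s]
for a in np.arange(.02,.16,.03):
    b=q[(q[:,2]>a)&(q[:,2]<a+.03)]
    if len(b):print(round(a,3),len(b),b.mean(0).round(4))
print(manip.current_time())
cv2.imwrite("pics/s4.png",cv2.resize(p[40:340,120:420,::-1],(600,600)))
E
```

```text
z 0.08199999999999999 [-0.98080592 -0.85335051  5.25599589]
0.02 76 [0.5392 0.1584 0.0327]
0.05 67 [0.539  0.1588 0.0652]
0.08 70 [0.5389 0.1585 0.0953]
0.11 76 [0.5392 0.1584 0.1248]
0.14 32 [0.539  0.1605 0.1441]
36.8333
```

View pics/s4.png

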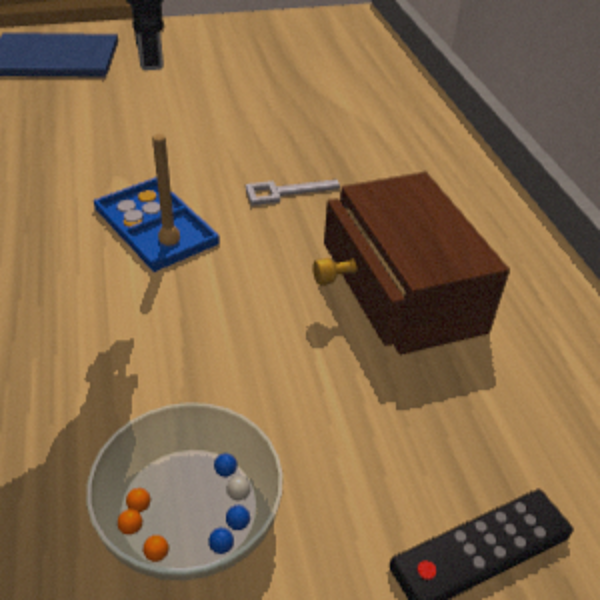

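The stirrer stands upright in the empty half of the tray, with its foot at (168,237) and its top at (160,140). The gripper is clear and all the beads are in the dish.

```bash
python3 -c "
from bench import manip
print(manip.sign_off())"
```

```text
the job is handed in; nothing more can be done
None
```

I handed the job in after about 37 s: three full clockwise turns stirred, all three amber and all three blue beads moved, all 7 beads still in the dish, and the stirrer upright in the tray's empty half; the one flaw is that the dish slid about 9 mm during the stirring.

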